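# Close, pin and load a screen press, four clicks, and hold

## Task

A phone with a freshly glued screen lies in the small press on the mat. Swing the press's bridge shut over it, take the orange-headed retaining pin from the blue block and push it fully home down through the fork and the bridge's tongue, then pull the red-knobbed lever round exactly four clicks, never into a fifth, and finish while still holding it there, for it springs back when let go. Leave the phone in its bed and the screwdriver, suction cup and tape roll round the press where they lie.

Things in the scene. Friction and masses are not known exactly. Their poses are not given: they have to be found in the camera images.
- press: Screen press fixed on the mat: dark base plate 180 (its x) by 220 (its y) mm, blue posts, phone bed in the middle. Origin: centre of its underside; z up, -x is its front. The bridge's hinge post is at y = +80 mm, the fork post at y = -80 mm. Its highest part is the lever's knob, 138 mm.
- bridge (a joint): Angle of the aluminium swing bridge about its upright hinge (press x 0, y +80 mm), rad: 0 = shut against a stop, its tongue between the fork plates; grows to 0.9 as its free end swings out to the front (clockwise from above). Friction about 0.25 N m: it stays where left, but pulling the lever swings an unpinned bridge open. It carries lever, ram and finger post.
- bridge_grip (a point): Point to grip on the upright black finger post of the bridge: 13-14 mm thick, round, 38 mm tall, from 79 to 117 mm above the bench; the point is on its axis at 103 mm, 118 mm from the hinge line.
- fork_hole (a point): Centre of the mouth of the upright 12 mm hole in the upper fork plate, on its upper face, 81 mm above the bench. The hole goes down through both steel plates (36 mm square, 5 mm thick, at 76-81 and 62-67 mm above the bench); below is open.
- tongue_hole (a point): Centre of the upper mouth (74.5 mm above the bench) of the 12 mm hole in the bridge's 6 mm steel tongue, 160 mm from the hinge line; it is in line with the fork's holes when the bridge is shut.
- pin_head (a point): Loose retaining pin, 60 g: round orange head 16 mm thick, 40 mm long, above a steel shank 10 mm thick, 27 mm long, whose last 7 mm taper to 4 mm. The point is on its axis in the head, 24 mm above the shoulder (the head's underside); z runs from shank to head. It starts upright in the block, shoulder on the block's top. Fully home, the shoulder rests on the upper fork plate.
- pin_block: Blue drilled block 50 by 90 by 34 mm, fixed, origin at the centre of its underside; three upright 12 mm holes in a row along its y axis at y = +28, 0, -28 mm; the pin starts in the one at -28.
- lever (a joint): Angle of the lever about its upright spindle, rad: 0 = rest; grows clockwise from above (bridge shut: along the front, from fork side to hinge side). A sprung roller seats in a notch at 0.28, 0.56, 0.84, 1.12, 1.40, 1.68 (clicks 1 to 6), crests half-way between. It does not lock: a spring (0.46 N m at 0, 0.6 at click 4) returns it. Pull at the knob swings from 3 to 10 N over each click.
- lever_knob (a point): Point to grip on the lever's upright red knob: 18 mm thick, round, 40 mm tall, from 98 to 138 mm above the bench; the point is on its axis at 122 mm. It travels on a circle of radius 95 mm about lever_axis.
- lever_axis (a point): Point on the lever's upright spindle axis at the height of lever_knob; it moves with the bridge and lies over the middle of the bed (press x 0, y 0) when the bridge is shut.
- foot: Sprung pressing foot under the ram, 96 by 50 mm with a rubber face; origin at the centre of that face. 2.4 mm above the phone at rest; each click lowers the ram 1.4 mm, so it bears on the phone from the second click on, with about 11 N at the fourth.
- phone: Dark phone, 140 by 67 by 8 mm, screen up, loose in the bed of the press (between low lips, underside 14 mm above the bench), origin at the centre of its underside; its long axis lies along the press's x.
- driver_red_white: Bystander: small red and white screwdriver, 102 mm long, lying on the mat; origin at the middle of its underside.
- suction_cup: Bystander: red suction cup with a ring, 43 mm across, 37 mm tall, standing on the mat; origin at the centre of its underside.
- tape_roll: Bystander: roll of brown tape, 68 mm across, 19 mm tall, lying flat behind the press, to its right; origin at the centre of its underside.
Not all that is in view belongs to the job. What is meant by the part that bears pin_head is not black or pink, and is the smaller of those in its own colour.

How it is judged:
On the way, in this order (a step that is already met when the one before it is completed fails the run):
1. the bridge is swung shut (value of joint bridge below 0.03 rad), for 0.2 s.
2. the pin is home through the fork and the tongue, the lever still at rest (horizontal distance between pin_head and fork_hole below 0.004 m and z of pin_head in the frame of press below 0.109 m and angle between pin_head's own z axis and vertical below 0.12 rad and horizontal distance between pin_head and tongue_hole below 0.005 m and value of joint lever below 0.14 rad), for 0.2 s.
3. the lever is pulled to its fourth click (value of joint lever between 1 and 1.25 rad), for 0.2 s.
At the end, for the whole second after the job is handed in: Lever in its fourth click (1.00 to 1.25 rad) with the fingers bearing on it (over 2 N), the foot pressing the phone (over 8 N), the bridge shut within 0.03 rad, the pin upright in the fork within 4 mm and its shoulder within 4 mm of the plate (all of step 3 and contact force between the fingers and lever above 2 N and contact force between foot and phone above 8 N and horizontal distance between pin_head and fork_hole below 0.004 m and z of pin_head in the frame of press below 0.109 m and angle between pin_head's own z axis and vertical below 0.12 rad and value of joint bridge below 0.03 rad); the arm keeps its last pose, push and grip.
It fails at once if the lever is pulled into a fifth click (value of joint lever above 1.29 rad).
It fails at once if the phone is shifted out of its bed (distance of phone from where it was at the start of the episode above 0.012 m).
It fails at once if the screwdriver, suction cup or tape roll is disturbed (distance of any of driver_red_white, suction_cup, tape_roll from where it was at the start of the episode above 0.03 m).
It also fails if it takes over 67 s, if anything falls off the work surface, if the arm or the gripper's body presses on something with over 40 N, if the wrist force passes 120 N, or if a joint passes its speed limit or range.

## Robot

A 6-joint arm with a two-finger parallel gripper is mounted at the origin on a cart in front of the work surface, level with it; the furniture and walls round the work are solid. World frame = base frame: x ahead of the robot, y to its left, z up, the work surface at z = 0. Lengths are in m, angles in rad, forces in N, time in s.
With the tool pointing down it reaches from about 0.25 to 0.775 m from the base axis. Payload 4 kg.
Tool frame: the origin (TCP) lies on the centre line of the jaws, within the pads' length; the fingertips stand 25 mm ahead of it and the grasp point (between the pads) lies 6 mm ahead of it (tips_ahead is the distance from the TCP to the fingertips, in m); z points along the fingers, y is the line along which they close (so a half turn about z gives the same grasp; the last joint's range is limited). The gripper opens to 85 mm and grips with 20 to 120 N. Pads are 22 mm wide; open, the fingers measure 114 mm over their backs; the gripper's body (76 mm by 85 mm) begins 54 mm behind the grasp point. The pads swing forward as they close: fully open they stand 13 mm farther back than shut.
Start: joints at [1.171, 0.087, 1.371, -0, 1.684, -0.103], TCP at [0.161, 0.526, 0.235] pointing down, gripper open.
Joint ranges: [-3.1, 3.1], [-0.76, 2.03], [0.27, 2.55], [-1.08, 4.22], [0.17, 2.65], [-2.57, 2.57]. Speed limits (rad/s): [2.79, 2.79, 3.14, 3.14, 3.14, 3.14].

## Interface

Orientations are given as a unit quaternion [x, y, z, w].
In Python, from bench import * gives the robot as it stands. The module is installed in compiled form; this text tells all that it offers.
- The arm moves only by the tool send_rows, never from a script. Its argument "targets" is a list of rows, each a list of 3 entries, a list of its own where there are three numbers: the shift along the tool's x, y, z normalised to -1 to 1, where 1 is 400 mm, then the turn, a rotation vector about the tool's x, y, z normalised to -1 to 1, where 1 is 360 degrees, then the closure, from 0 (fully open) to 1 (shut). In form: [[[dx, dy, dz], [wx, wy, wz], hand], ...]. A call has 1 to 12 rows; each row is the pose to reach, as a shift and turn from the pose commanded when the call began, along the tool's axes at that moment, turning the shorter way round; what a row does not reach only later rows make up. A row lasts 1/10 s, in which the tool goes at most 50 mm and 8.59 degrees, less where a joint would pass 70% of its speed; a pose out of reach is approached as far as the arm can. A call with a number of a shift or a turn outside -1 to 1 is refused whole. A call with a gripper value outside its range is refused whole. The fingers move at their own pace and stop on an object; the grip force is fixed at half the most. Time passes only in rows, so rows that repeat a pose let the fingers close. It gives the time, the measured TCP pose, the force, the opening and the grip force at its end, in the units of the state.
- read_state(): the state, without advancing time (a new reading comes with each control period).
- grab_frame(name): name is "side" or "top" or "wrist"; returns (picture, depth): 384x512x3 uint8, red, green, blue; 384x512 float32, m along the optical axis (not along the pixel's ray), 0 where there is no reading.
- camera_info(name): a dict with "mtx" (3x3 intrinsics, pixels), "dist_coeffs" ([k1, k2, p1, p2, k3] as OpenCV has them; the pictures are not rectified), "R" (3x3) and "t" (3): a world point X has camera coordinates R X + t; the wrist camera has in their place "hand_eye" (4x4, takes a point from camera to tool coordinates, whose origin is the TCP and whose axes are the flange's). Camera axes: x right, y down, z forward; pixel columns grow to the right and rows downward; lengths in m; the calibration is good to about 2 mm. A picture is of the moment at which its call begins: read the wrist's pose just before it. camera_info takes no time and is no camera call.
- sign_off(): hands the job in; it is judged then, once.
The state is a dict: "time": time; "joint_positions": joint angles; "joint_velocities": joint speeds; "tau": joint torques, N m; "eef_pos": TCP position; "tool_rot": TCP orientation; "ft_force": force on the tool from outside, world axes, zero at the start; "wrist_torque": the same for the moment, N m; "opening": finger opening in m; "finger_force": force on a finger pad.
Only numpy, scipy, OpenCV 4.12 (cv2) and the standard library are available. Lean on these libraries where they do the work, as an engineer would, in place of code of your own. Each camera call takes 0.05 s, during which the arm holds its last target. There are 200 camera calls.

## Working session

There is one attempt and no reset: what is moved stays moved. The work goes in short steps, Python scripts to look and compute and a tool call to move; the robot and the scene stay as the last step left them, time stands still between calls to the robot, and variables do not carry over. Pictures are saved under pics/ and viewed, at most 10 in all, crops included, and the job is handed in when it is done.

Besides the shell and the picture viewer there is one more tool, called after ">>>" as a command line: name --argument value ..., lists and objects as JSON in quotes. send_rows: Moves the arm, as the interface text tells. Its arguments: {"type":"object","properties":{"targets":{"type":"array"}},"required":["targets"]}

```bash
mkdir -p pics
python3 - <<'E'
from bench import *
import cv2,numpy as np
s=read_state(); print({k:np.round(v,3) for k,v in s.items()})
for n in ["top","side","wrist"]:
    p,d=grab_frame(n); cv2.imwrite(f"pics/{n}0.png",cv2.cvtColor(p,cv2.COLOR_RGB2BGR)); np.save(f"pics/{n}0.npy",d)
    c=camera_info(n); print(n,{k:np.round(v,4).tolist() for k,v in c.items()})
a=[cv2.imread(f"pics/{n}0.png") for n in ["top","side"]]
E
```

```text
{'time': np.float64(0.0), 'joint_positions': array([ 1.171,  0.088,  1.372,  0.   ,  1.684, -0.103]), 'joint_velocities': array([ 0.   , -0.001, -0.   ,  0.001,  0.002, -0.001]), 'tau': array([-2.0000e-03, -3.5185e+01, -3.1327e+01, -0.0000e+00,  1.1000e-02,
        0.0000e+00]), 'eef_pos': array([0.161, 0.525, 0.234]), 'tool_rot': array([ 0.148,  0.989, -0.001, -0.   ]), 'ft_force': array([-0.317, -0.221,  0.361]), 'wrist_torque': array([ 0.035, -0.033,  0.031]), 'finger_force': np.float64(0.0), 'opening': np.float64(0.085)}
top {'mtx': [[407.6334, 0.0, 253.8435], [0.0, 407.6334, 192.8896], [0.0, 0.0, 1.0]], 'dist_coeffs': [-0.0677, 0.0, 0.0, 0.0, 0.0], 'R': [[-0.0182, -0.9998, 0.0049], [-0.9971, 0.0177, -0.0735], [0.0734, -0.0062, -0.9973]], 't': [0.0608, 0.5103, 1.2271]}
side {'mtx': [[366.0938, 0.0, 253.2982], [0.0, 366.0938, 191.1753], [0.0, 0.0, 1.0]], 'dist_coeffs': [-0.0124, 0.0, 0.0, 0.0, 0.0], 'R': [[-0.9579, -0.287, 0.0121], [-0.172, 0.5391, -0.8245], [0.2301, -0.7919, -0.5657]], 't': [0.4911, 0.1253, 0.8949]}
wrist {'mtx': [[316.0954, 0.0, 258.1735], [0.0, 316.0954, 192.2216], [0.0, 0.0, 1.0]], 'dist_coeffs': [-0.0199, 0.0, 0.0, 0.0, 0.0], 'hand_eye': [[0.0001, -0.9638, -0.2665, 0.0678], [1.0, -0.0001, 0.0005, 0.0006], [-0.0005, -0.2665, 0.9638, -0.1384], [0.0, 0.0, 0.0, 1.0]]}
```

View pics/top0.png

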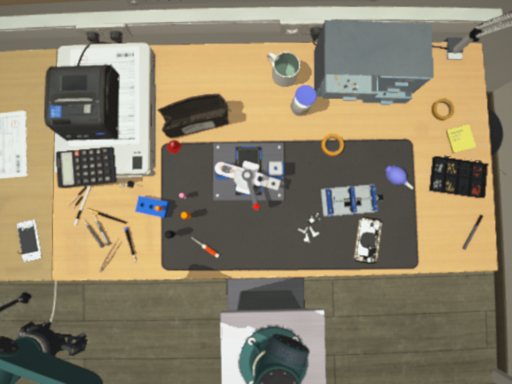

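View pics/side0.png

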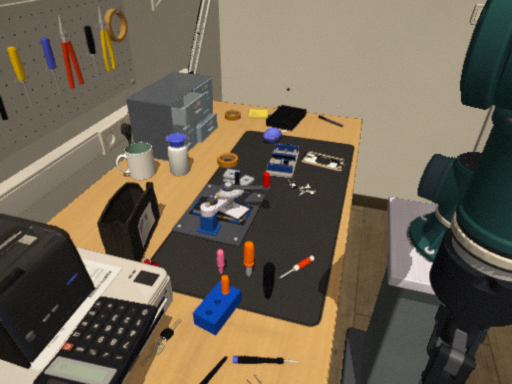

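Top view: the press is at about (249,172), the bridge runs from the hinge at (222,170) to a free end at (277,183), the lever knob is at (256,206), and the blue block is at (152,206). The side view shows the orange pin in the block at (226,285). A larger, free-standing orange decoy is at (249,255). I'll enlarge both.

```bash
python3 - <<'E'
import cv2,numpy as np
t=cv2.imread("pics/top0.png")[130:230,130:290]; s=cv2.imread("pics/side0.png")[150:340,150:320]
cv2.imwrite("pics/tc.png",cv2.resize(t,(800,500),interpolation=cv2.INTER_CUBIC))
cv2.imwrite("pics/sc.png",cv2.resize(s,None,fx=3.1,fy=3.1,interpolation=cv2.INTER_CUBIC))
E
cat > h.py <<'E'
from bench import *
import cv2,numpy as np
from scipy.spatial.transform import Rotation as Ro
def ray(n,uv,st=None):
    c=camera_info(n); x=cv2.undistortPoints(np.array([[uv]],float),np.array(c["mtx"]),np.array(c["dist_coeffs"]))[0,0]
    d=np.array([x[0],x[1],1.])
    if n=="wrist":
        H=np.array(c["hand_eye"]); R=Ro.from_quat(st["tool_rot"]).as_matrix()
        return R@H[:3,3]+np.array(st["eef_pos"]), R@H[:3,:3]@d
    R=np.array(c["R"]); return -R.T@np.array(c["t"]), R.T@d
def onz(n,uv,z,st=None):
    o,d=ray(n,uv,st); return o+d*(z-o[2])/d[2]
def blobs(p,lo,hi,amin=6):
    h=cv2.cvtColor(p,cv2.COLOR_RGB2HSV); m=cv2.inRange(h,np.array(lo),np.array(hi))
    k,l,s,c=cv2.connectedComponentsWithStats(m)
    return [(np.round(c[i],1).tolist(),s[i].tolist()) for i in range(1,k) if s[i,4]>=amin],l
E
```

```text
(no output)
```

View pics/tc.png

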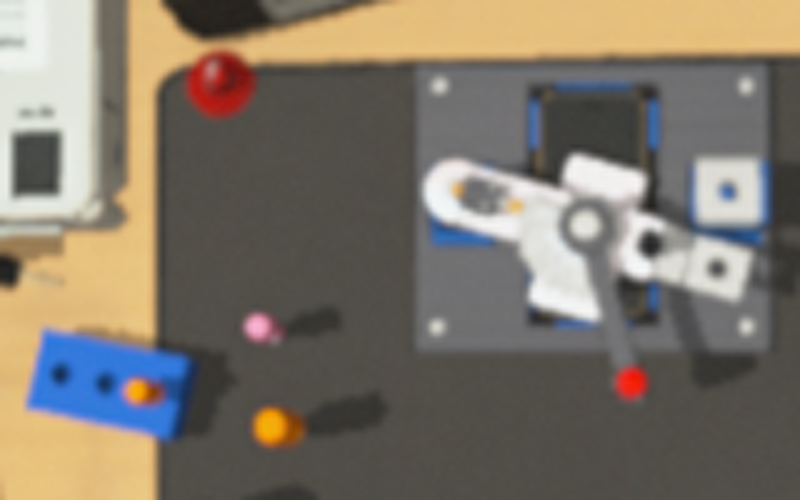

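View pics/sc.png

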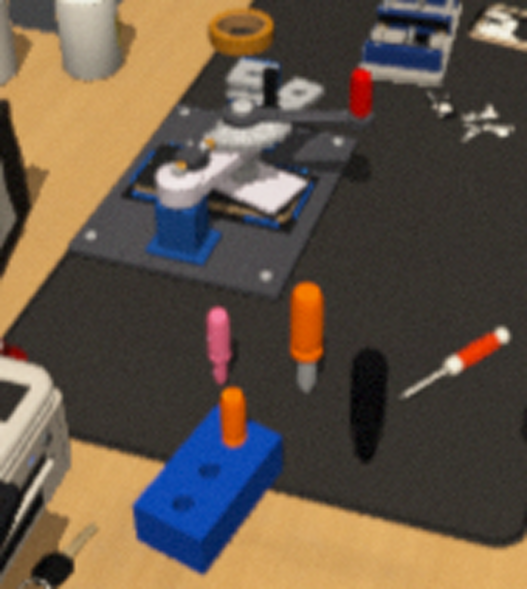

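Run:
```python
from h import *
for n in ["top","side"]:
    p=cv2.cvtColor(cv2.imread(f"pics/{n}0.png"),cv2.COLOR_BGR2RGB)
    x0,x1,y0,y1=(130,300,130,260) if n=="top" else (150,330,150,345)
    q=p[y0:y1,x0:x1]
    for nm,lo,hi in [("red",(0,150,90),(5,255,255)),("orange",(8,150,100),(18,255,255)),("blue",(105,120,60),(125,255,255))]:
        print(n,nm,[([b[0][0]+x0,b[0][1]+y0],[b[1][0]+x0,b[1][1]+y0]+b[1][2:]) for b in blobs(q,lo,hi)[0]])
```

```text
top red [([173.7, 146.8], [167, 141, 14, 12, 118]), ([255.8, 206.2], [253, 204, 7, 6, 31])]
top orange [([158.7, 207.7], [156, 206, 6, 4, 10]), ([185.8, 215.1], [181, 211, 10, 8, 45]), ([210.3, 250.7], [206, 248, 9, 6, 23])]
top blue [([246.0, 147.0], [242, 147, 9, 1, 9]), ([236.0, 154.0], [236, 150, 1, 9, 9]), ([260.4, 154.5], [260, 150, 2, 10, 18]), ([220.5, 176.9], [216, 175, 12, 4, 32]), ([277.6, 176.6], [272, 176, 10, 3, 20]), ([260.2, 189.0], [260, 187, 2, 5, 6]), ([151.8, 206.2], [136, 197, 33, 21, 439])]
side red [([266.0, 179.4], [263, 172, 7, 16, 101]), ([154.8, 263.7], [150, 262, 9, 4, 20])]
side orange [([226.7, 159.7], [216, 152, 22, 16, 258]), ([248.5, 253.6], [243, 241, 12, 26, 263]), ([224.8, 283.3], [221, 274, 8, 20, 131])]
side blue [([282.2, 154.3], [272, 153, 23, 4, 32]), ([286.3, 159.6], [285, 159, 4, 2, 7]), ([279.4, 167.7], [267, 163, 25, 10, 152]), ([195.5, 203.2], [192, 199, 8, 10, 20]), ([247.5, 213.9], [245, 208, 6, 13, 25]), ([208.2, 224.6], [192, 212, 29, 24, 347]), ([234.1, 221.2], [228, 220, 12, 4, 28]), ([216.4, 307.9], [193, 281, 48, 54, 1416])]
```

Top crop (5x, offset (130,130)): fork plate hole at (728,191), tongue hole (717,268), black finger post top (651,243), spindle (587,224), hinge end (445,190), pin head (138,390). The plate is axis-aligned. The side crop confirms that the small orange pin in the block is the right one; the larger orange one and the pink one are decoys.

Run:
```python
from h import *
f=lambda u,v:(u/5+130-.4,v/5+130-.4)
for nm,uv,z in [("fork",f(728,191),.081),("tongue",f(717,268),.0745),("post",f(651,243),.117),("spindle",f(587,224),.1),("hinge",f(447,190),.08),("knob",(255.8,206.2),.138),("pin",f(138,390),.074),
  ("hole0",f(104,383),.034),("hole+28",f(61,373),.034),("s1",f(439,86),.01),("s2",f(745,86),.01),("s3",f(437,327),.01),("s4",f(745,327),.01),("driverlike",(185.8,214),.08),("pink",f(258,326),.06),("black",(168,234),.06)]:
    print(nm,np.round(onz("top",uv,z),4))
for nm,a,b in [("knob",(255.8,206.2),(266,174)),("pin",(158,208),(225,276))]:
    o,d=ray("top",a);p,e=ray("side",b);k=np.linalg.lstsq(np.c_[d,-e],p-o,rcond=None)[0];print(nm,o+d*k[0],p+e*k[1])
```

```text
fork [ 0.579  -0.0116  0.081 ]
tongue [ 0.5346 -0.0045  0.0745]
post [0.5454 0.0347 0.117 ]
spindle [0.5588 0.0708 0.1   ]
hinge [0.5826 0.1524 0.08  ]
knob [0.4657 0.0477 0.138 ]
pin [0.4692 0.335  0.074 ]
hole0 [0.4755 0.3649 0.034 ]
hole+28 [0.4819 0.3911 0.034 ]
s1 [0.6575 0.1622 0.01  ]
s2 [ 0.6542 -0.0279  0.01  ]
s3 [0.5075 0.1651 0.01  ]
s4 [ 0.5041 -0.0245  0.01  ]
driverlike [0.449  0.2503 0.08  ]
pink [0.5064 0.2668 0.06  ]
black [0.3916 0.3065 0.06  ]
knob [0.46574859 0.04766892 0.13623019] [0.46786163 0.04814083 0.13631132]
pin [0.4679522  0.33228935 0.07536892] [0.47016748 0.33292125 0.07560406]
```

```bash
cat >> h.py <<'E'
def go(pos,yaw,s=None):
    """print shift (units of 400mm) and turn (units of 360deg) to TCP pos with closing line at yaw deg, tool down"""
    s=s or read_state(); R=Ro.from_quat(s["tool_rot"]); y=np.radians(yaw)
    T=Ro.from_matrix(np.array([[-np.sin(y),np.cos(y),0],[np.cos(y),np.sin(y),0],[0,0,-1]]).T @ np.eye(3)) if 0 else Ro.from_matrix(np.column_stack([[-np.sin(y)*-1*-1,0,0],[0,0,0],[0,0,0]])) if 0 else None
    ya=np.array([np.cos(y),np.sin(y),0]); z=np.array([0,0,-1.]); T=Ro.from_matrix(np.column_stack([np.cross(ya,z),ya,z]))
    print(np.round(R.inv().apply(np.array(pos)-s["eef_pos"])/.4,4).tolist(),np.round((R.inv()*T).as_rotvec()/(2*np.pi),4).tolist())
E
sed -i '/^    T=Ro.from_matrix(np.array(\[\[-np/d' h.py
python3 -c "
from h import *
go([.40,.24,.30],0)"
```

```text
[-0.7809, -0.5081, -0.1631] [-0.0003, 0.0002, 0.2028]
```

>>> send_rows --targets '[[[-0.781,-0.508,-0.163],[0,0,0.203],0.55],[[-0.781,-0.508,-0.163],[0,0,0.203],0.55],[[-0.781,-0.508,-0.163],[0,0,0.203],0.55],[[-0.781,-0.508,-0.163],[0,0,0.203],0.55],[[-0.781,-0.508,-0.163],[0,0,0.203],0.55],[[-0.781,-0.508,-0.163],[0,0,0.203],0.55],[[-0.781,-0.508,-0.163],[0,0,0.203],0.55],[[-0.781,-0.508,-0.163],[0,0,0.203],0.55],[[-0.781,-0.508,-0.163],[0,0,0.203],0.55],[[-0.781,-0.508,-0.163],[0,0,0.203],0.55],[[-0.781,-0.508,-0.163],[0,0,0.203],0.55],[[-0.781,-0.508,-0.163],[0,0,0.203],0.55]]'

```text
time: 1.35
eef_pos: [0.3997, 0.2407, 0.3003]
tool_rot: [0.707, 0.707, -0.0, -0.0]
ft_force: [-0.2, -0.4, 0.2]
opening: 0.0384
finger_force: 0.0
```

```bash
python3 -c "
from h import *
print(read_state()['opening'])
go([.545,.08,.28],0)"
```

```text
0.03843166906061195
[-0.4021, 0.363, 0.0506] [-0.0001, 0.0, 0.0001]
```

>>> send_rows --targets '[[[-0.402,0.363,0.05],[0,0,0],0.55],[[-0.402,0.363,0.05],[0,0,0],0.55],[[-0.402,0.363,0.05],[0,0,0],0.55],[[-0.402,0.363,0.05],[0,0,0],0.55],[[-0.402,0.363,0.05],[0,0,0],0.55],[[-0.402,0.363,0.05],[0,0,0],0.55]]'

```text
time: 1.95
eef_pos: [0.5458, 0.0781, 0.2791]
tool_rot: [0.708, 0.706, -0.001, -0.001]
ft_force: [0.3, 0.8, -1.1]
opening: 0.0385
finger_force: 0.0
```

Run:
```python
from h import *
s=read_state(); print(s['eef_pos'])
p,d=grab_frame("wrist"); cv2.imwrite("pics/w1.png",cv2.resize(p[...,::-1],(768,576)))
import pickle; pickle.dump(s,open("s1.pkl","wb"))
```

```text
[0.54582738 0.07814651 0.27906471]
```

View pics/w1.png

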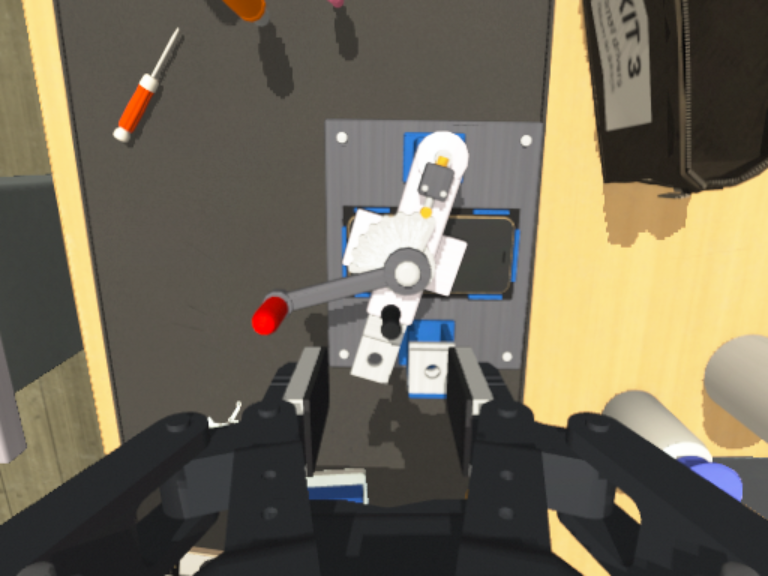

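Wrist view (1.5x): post top (390,314), fork hole (432,371), tongue hole (375,359), spindle cap (407,273), knob top (267,320), hinge pivot about (443,158).

Run:
```python
from h import *
import pickle; s=pickle.load(open("s1.pkl","rb"))
for nm,uv,z in [("fork",(432,371),.081),("tongue",(375,359),.0745),("post",(390,314),.117),("spindle",(407,273),.108),("knob",(267,320),.138),("s1",(526,141),.01),("s2",(507,356),.01),("s3",(342,138),.01),("s4",(344,354),.01)]:
    print(nm,np.round(onz("wrist",(uv[0]/1.5-.2,uv[1]/1.5-.2),z,s),4))
go([.546,.032,.2],0); go([.546,.032,.115],0)
```

```text
fork [ 0.5792 -0.0129  0.081 ]
tongue [ 0.5349 -0.0056  0.0745]
post [0.5467 0.0457 0.117 ]
spindle [0.5582 0.0717 0.108 ]
knob [0.4699 0.0489 0.138 ]
s1 [0.6589 0.1595 0.01  ]
s2 [ 0.6554 -0.0315  0.01  ]
s3 [0.5076 0.1621 0.01  ]
s4 [ 0.504  -0.0292  0.01  ]
[-0.1191, 0.0031, 0.1995] [-0.0003, -0.0001, -0.0002]
[-0.1192, 0.0036, 0.412] [-0.0003, -0.0001, -0.0002]
```

>>> send_rows --targets '[[[-0.115,0.003,0.2],[0,0,0],0.55],[[-0.115,0.003,0.2],[0,0,0],0.55],[[-0.115,0.003,0.3],[0,0,0],0.55],[[-0.115,0.003,0.36],[0,0,0],0.55],[[-0.115,0.003,0.412],[0,0,0],0.55],[[-0.115,0.003,0.412],[0,0,0],0.55]]'

```text
time: 2.6
eef_pos: [0.5431, 0.0355, 0.1128]
tool_rot: [0.707, 0.708, -0.002, -0.003]
ft_force: [-0.6, 0.6, 0.5]
opening: 0.0382
finger_force: 0.0
```

>>> send_rows --targets '[[[0,0.03,0],[0,0,0],0.55],[[0,0.045,0],[0,0,0],0.55],[[0,0.06,0],[0,0,0],0.55],[[0,0.075,0],[0,0,0],0.55],[[0,0.09,0],[0,0,0],0.55],[[0,0.105,0],[0,0,0],0.55],[[0,0.115,0],[0,0,0],0.55],[[0,0.115,0],[0,0,0],0.55]]'

```text
time: 3.4
eef_pos: [0.593, 0.0334, 0.1159]
tool_rot: [0.708, 0.707, 0.0, 0.0]
ft_force: [-0.7, -0.4, -0.5]
opening: 0.0382
finger_force: 0.6
```

>>> send_rows --targets '[[[0,0.005,0],[0,0,0],0.55],[[0,0.01,0],[0,0,0],0.55],[[0,0.01,0],[0,0,0],0.55]]'

```text
time: 3.7
eef_pos: [0.5935, 0.0333, 0.1155]
tool_rot: [0.708, 0.707, -0.002, -0.003]
ft_force: [-10.3, -0.4, 5.2]
opening: 0.0383
finger_force: 4.7
```

>>> send_rows --targets '[[[0,0.0,0],[0,0,0],0.55],[[0,-0.02,0],[0,0,0],0.55],[[0,-0.02,-0.12],[0,0,0],0.55],[[0,-0.02,-0.24],[0,0,0],0.55],[[0.1,-0.02,-0.36],[0,0,0],0.55],[[0.12,-0.03,-0.41],[0,0,0],0.55],[[0.12,-0.03,-0.41],[0,0,0],0.55],[[0.12,-0.03,-0.41],[0,0,0],0.55]]'

```text
time: 4.5
eef_pos: [0.5849, 0.0817, 0.2807]
tool_rot: [0.707, 0.707, 0.001, 0.001]
ft_force: [0.2, 0.6, -0.3]
opening: 0.0385
finger_force: 0.0
```

Run:
```python
from h import *
s=read_state(); print(s['eef_pos'])
p,d=grab_frame("wrist"); cv2.imwrite("pics/w2.png",cv2.resize(p[60:320,100:450,::-1],None,fx=2.2,fy=2.2,interpolation=cv2.INTER_CUBIC))
import pickle; pickle.dump(s,open("s2.pkl","wb"))
go([.469,.325,.23],0)
```

```text
[0.58491722 0.08174017 0.28072737]
[0.6092, -0.2891, 0.1222] [-0.0, -0.0, -0.0002]
```

View pics/w2.png

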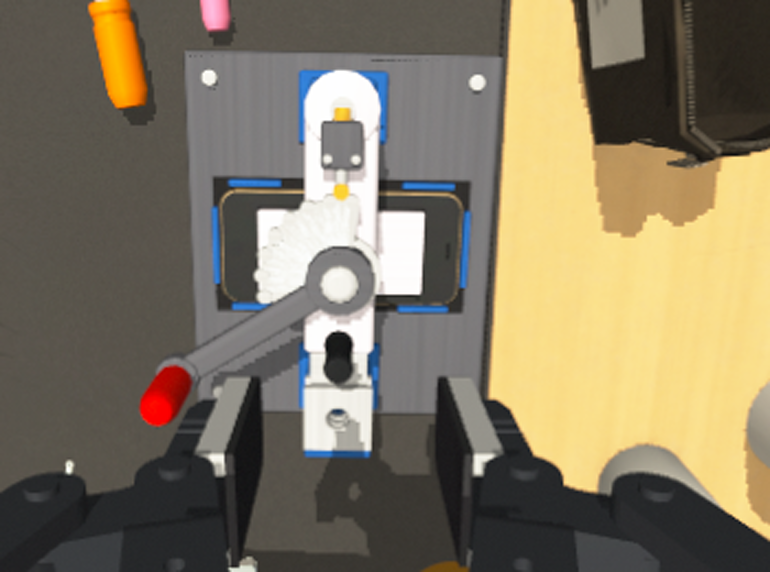

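The bridge is shut: it is square to the base with the tongue between the fork plates. Fork hole at (338,418), spindle (339,284), knob top about (158,412). I'm computing those points and moving to the pin.

Run:
```python
from h import *
import pickle; s=pickle.load(open("s2.pkl","rb"))
for nm,uv,z in [("fork",(338,418),.081),("spindle",(339,284),.108),("knob",(158,412),.138),("posttop",(337,372),.117),("s1",(209,77),.01),("s2",(477,83),.01)]:
    print(nm,np.round(onz("wrist",(uv[0]/2.2+99.7,uv[1]/2.2+59.7),z,s),4))
```

```text
fork [ 0.5797 -0.0132  0.081 ]
spindle [0.5809 0.0677 0.108 ]
knob [0.5012 0.0173 0.138 ]
posttop [0.5799 0.0276 0.117 ]
s1 [0.5069 0.1625 0.01  ]
s2 [0.6582 0.1592 0.01  ]
```

>>> send_rows --targets '[[[0.61,-0.29,0.0],[0,0,0],0.3],[[0.61,-0.29,0.0],[0,0,0],0.3],[[0.61,-0.29,0.0],[0,0,0],0.3],[[0.61,-0.29,0.0],[0,0,0],0.3],[[0.61,-0.29,0.0],[0,0,0],0.3],[[0.61,-0.29,0.0],[0,0,0],0.3],[[0.61,-0.29,0.12],[0,0,0],0.3],[[0.61,-0.29,0.12],[0,0,0],0.3],[[0.61,-0.29,0.12],[0,0,0],0.3]]'

```text
time: 5.45
eef_pos: [0.4678, 0.3241, 0.2285]
tool_rot: [0.708, 0.706, -0.003, -0.001]
ft_force: [0.6, -0.9, 0.7]
opening: 0.0597
finger_force: 0.0
```

Run:
```python
from h import *
s=read_state(); print(s['eef_pos'],s['opening'])
p,d=grab_frame("wrist"); cv2.imwrite("pics/w3.png",cv2.resize(p[...,::-1],(768,576)))
import pickle; pickle.dump(s,open("s3.pkl","wb"))
print(blobs(p,(8,150,100),(18,255,255),30)[0])
```

```text
[0.46777922 0.32410245 0.22850704] 0.059669139176310566
[([262.5, 161.4], [255, 154, 15, 20, 147]), ([252.5, 283.2], [241, 260, 23, 46, 710])]
```

View pics/w3.png

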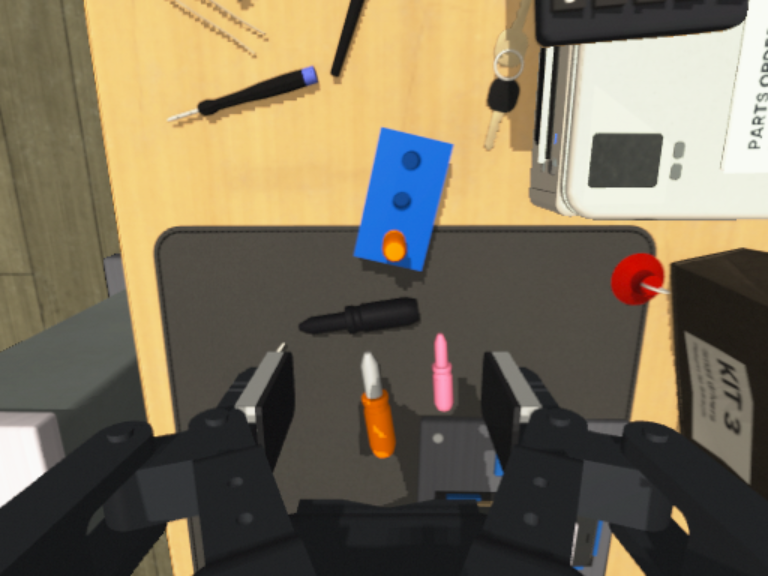

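Run:
```python
from h import *
s=read_state()
p,d=grab_frame("wrist")
def w(u,v):
    o,r=ray("wrist",(u,v),s); return np.round(o+r*d[int(v),int(u)],3)
for u,v in [(208,216),(225,213),(240,212),(260,210),(272,207),(262,164),(263,159),(250,260),(252,290),(247,240),(295,230),(295,265)]: print(u,v,w(u,v))
for z in (.034,.074): print("pin",z,[np.round(onz("wrist",uv,z,s),4) for uv in [(262.5,161.5),(262.5,158),(263,166)]])
for uv in [(274,107),(268,133.5)]: print("hole",onz("wrist",uv,.034,s))
```

```text
208 216 [0.41  0.266 0.018]
225 213 [0.43  0.27  0.017]
240 212 [0.448 0.273 0.023]
260 210 [0.471 0.275 0.022]
272 207 [0.485 0.278 0.02 ]
262 164 [0.473 0.339 0.074]
263 159 [0.474 0.342 0.063]
250 260 [0.459 0.207 0.014]
252 290 [0.461 0.169 0.021]
247 240 [0.455 0.233 0.011]
295 230 [ 0.515  0.241 -0.001]
295 265 [0.515 0.2   0.015]
pin 0.034 [array([0.4738, 0.3342, 0.034 ]), array([0.4738, 0.338 , 0.034 ]), array([0.4744, 0.3293, 0.034 ])]
pin 0.074 [array([0.4733, 0.3413, 0.074 ]), array([0.4733, 0.3446, 0.074 ]), array([0.4738, 0.3369, 0.074 ])]
hole [0.48559227 0.39089739 0.034     ]
hole [0.47956207 0.36396768 0.034     ]
```

>>> send_rows --targets '[[[0.035,0.011,0.1],[0,0,0],0.3],[[0.035,0.011,0.2],[0,0,0],0.3],[[0.035,0.011,0.283],[0,0,0],0.3],[[0.035,0.011,0.283],[0,0,0],0.3],[[0.035,0.011,0.283],[0,0,0],0.3],[[0.035,0.011,0.283],[0,0,0],0.3]]'

```text
time: 6.15
eef_pos: [0.4757, 0.3404, 0.123]
tool_rot: [0.708, 0.706, 0.004, 0.001]
ft_force: [-0.0, -0.3, 1.2]
opening: 0.0598
finger_force: 0.0
```

Run:
```python
from h import *
s=read_state(); print(s['eef_pos'],s['tool_rot'])
p,d=grab_frame("wrist"); cv2.imwrite("pics/w4.png",p[...,::-1]); 
b,l=blobs(p,(5,130,60),(20,255,255),60); print(b)
def w(u,v):
    o,r=ray("wrist",(u,v),s); return o+r*d[int(v),int(u)]
for i in range(1,l.max()+1):
    v,u=np.where(l==i)
    if len(u)<60: continue
    P=np.array([w(a,c) for a,c in zip(u,v)]); t=P[:,2]>.070
    print(len(u),t.sum(),np.round([P[:,2].max()],3), np.round(P[t].mean(0),4) if t.any() else "", u[t].mean() if t.any() else 0, v[t].mean() if t.any() else 0)
```

```text
[0.47570048 0.3403878  0.12304481] [0.70787505 0.70632739 0.00369528 0.00093589]
[([72.7, 5.3], [62, 0, 21, 13, 80]), ([212.3, 19.2], [204, 0, 17, 41, 183]), ([97.1, 19.9], [83, 11, 30, 19, 101]), ([374.1, 65.8], [359, 42, 26, 48, 419]), ([265.7, 59.2], [259, 49, 11, 20, 81]), ([164.2, 68.3], [145, 58, 38, 21, 270]), ([130.5, 77.1], [119, 71, 24, 12, 117]), ([109.1, 83.1], [100, 77, 19, 12, 129]), ([83.3, 93.1], [76, 89, 16, 9, 90]), ([58.4, 95.8], [48, 91, 23, 10, 103]), ([360.8, 103.0], [356, 91, 14, 27, 146]), ([250.0, 216.4], [239, 198, 23, 37, 713]), ([494.5, 229.2], [491, 215, 10, 30, 65]), ([494.1, 281.1], [492, 265, 5, 34, 120]), ([113.6, 353.4], [104, 345, 21, 18, 163])]
80 0 [-0.]  0 0
183 0 [0.002]  0 0
101 0 [-0.]  0 0
419 2 [0.262] [0.4751 0.4083 0.2617] 371.5 62.0
81 0 [-0.]  0 0
270 2 [0.262] [0.4751 0.4083 0.2617] 160.0 71.0
117 0 [0.]  0 0
129 3 [0.262] [0.4751 0.4083 0.2617] 115.0 80.33333333333333
90 1 [0.262] [0.4751 0.4083 0.2617] 87.0 94.0
103 1 [0.262] [0.4751 0.4083 0.2617] 52.0 96.0
146 0 [-0.]  0 0
713 354 [0.262] [0.4709 0.3361 0.0738] 250.08757062146893 224.06497175141243
65 0 [0.022]  0 0
120 2 [0.262] [0.4751 0.4083 0.2617] 495.0 278.0
163 12 [0.262] [0.4387 0.3498 0.1972] 111.33333333333333 352.5833333333333
```

Run:
```python
from h import *
for i in range(3):
    s=read_state(); print(np.round(s['eef_pos'],4),np.round(s['tool_rot'],4),np.round(s['joint_velocities'],3))
    p,d=grab_frame("wrist")
    b,l=blobs(p[170:260,220:290],(5,130,60),(20,255,255),60)
    c=camera_info("wrist");H=np.array(c["hand_eye"])
    v,u=np.where(l>0); v=v+170;u=u+220
    x=cv2.undistortPoints(np.c_[u,v].astype(float)[:,None],np.array(c["mtx"]),np.array(c["dist_coeffs"]))[:,0]
    Q=(H[:3,:3]@(np.c_[x,np.ones(len(x))]*d[v,u][:,None]).T).T+H[:3,3]
    z0=np.percentile(Q[:,2],5); t=Q[:,2]<z0+.004
    print(np.round(Q[t].mean(0),4),t.sum(), np.round((Q[t].max(0)-Q[t].min(0)),4))
```

```text
[0.4755 0.3404 0.1229] [0.7078 0.7064 0.0036 0.0009] [ 0.003  0.001  0.015 -0.    -0.003  0.002]
[-0.0042 -0.005   0.0478] 344 [0.0802 0.0135 0.1906]
[0.4751 0.3403 0.1224] [0.7078 0.7064 0.0032 0.0008] [ 0.002  0.005  0.019 -0.001 -0.005 -0.001]
[-0.0039 -0.0045  0.0469] 350 [0.0802 0.0141 0.1903]
[0.4747 0.3401 0.1217] [7.077e-01 7.065e-01 2.700e-03 7.000e-04] [ 0.003  0.007  0.02  -0.002 -0.003  0.   ]
[-0.0044 -0.0042  0.0477] 340 [0.08   0.0134 0.1895]
```

>>> send_rows --targets '[[[-0.005,-0.004,0.0],[0,0,0],0.3],[[-0.005,-0.004,0.04],[0,0,0],0.3],[[-0.005,-0.004,0.08],[0,0,0],0.3],[[-0.005,-0.004,0.1275],[0,0,0],0.3],[[-0.005,-0.004,0.1275],[0,0,0],0.3],[[-0.005,-0.004,0.1275],[0,0,0],0.3],[[-0.005,-0.004,0.1275],[0,0,0],0.3],[[-0.005,-0.004,0.1275],[0,0,0],0.3],[[-0.005,-0.004,0.1275],[0,0,0],0.3],[[-0.005,-0.004,0.1275],[0,0,0],0.3]]'

```text
time: 7.35
eef_pos: [0.4718, 0.3376, 0.0683]
tool_rot: [0.708, 0.707, 0.001, 0.0]
ft_force: [-0.2, -0.3, 0.0]
opening: 0.0597
finger_force: 0.0
```

Run:
```python
from h import *
s=read_state(); print(np.round(s['eef_pos'],4),np.round(s['tool_rot'],4),np.round(s['joint_velocities'],3))
p,d=grab_frame("wrist"); cv2.imwrite("pics/w5.png",cv2.resize(p[150:384,130:390,::-1],None,fx=2.5,fy=2.5))
go([.4705,.336,.064],0,s)
```

```text
[0.4718 0.3376 0.0683] [7.076e-01 7.066e-01 6.000e-04 1.000e-04] [ 0.001  0.007  0.003  0.001 -0.    -0.001]
[-0.0039, -0.0033, 0.0108] [0.0002, -0.0001, -0.0002]
```

View pics/w5.png

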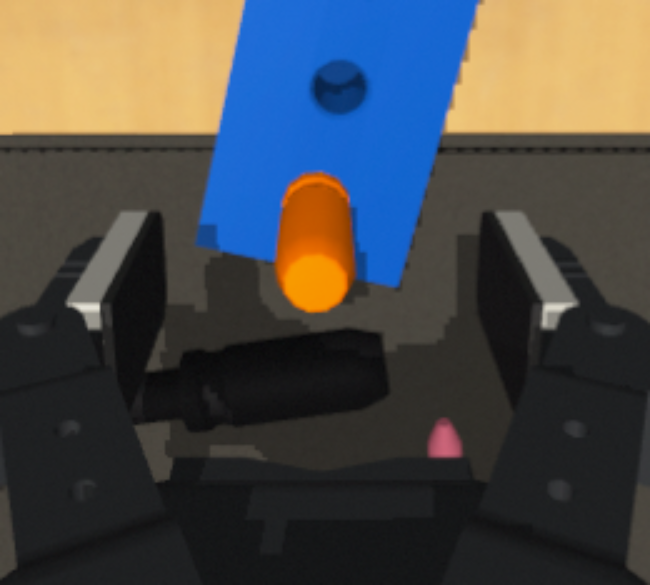

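>>> send_rows --targets '[[[-0.003,-0.003,0.002],[0,0,0],0.6],[[-0.003,-0.003,0.002],[0,0,0],1],[[-0.003,-0.003,0.002],[0,0,0],1],[[-0.003,-0.003,0.002],[0,0,0],1],[[-0.003,-0.003,0.002],[0,0,0],1],[[-0.003,-0.003,0.002],[0,0,0],1],[[-0.003,-0.003,0.002],[0,0,0],1],[[-0.003,-0.003,0.002],[0,0,0],1]]'

```text
time: 8.2
eef_pos: [0.4704, 0.3362, 0.067]
tool_rot: [0.708, 0.707, 0.0, 0.0]
ft_force: [0.9, -0.2, 0.9]
opening: 0.0123
finger_force: 58.5
```

>>> send_rows --targets '[[[0,0,-0.03],[0,0,0],1],[[0,0,-0.08],[0,0,0],1],[[0,0,-0.15],[0,0,0],1],[[0,0,-0.27],[0,0,0],1],[[0,0,-0.36],[0,0,0],1],[[0,0,-0.36],[0,0,0],1],[[0,0,-0.36],[0,0,0],1]]'

```text
time: 8.9
eef_pos: [0.4707, 0.3365, 0.2127]
tool_rot: [0.708, 0.707, 0.002, 0.0]
ft_force: [-0.3, 0.2, -1.3]
opening: 0.0129
finger_force: 58.6
```

Run:
```python
from h import *
s=read_state(); print(np.round(s['eef_pos'],4),np.round(s['tool_rot'],4),s['opening'])
p,d=grab_frame("wrist"); np.savez("w6.npz",p=p,d=d); cv2.imwrite("pics/w6.png",cv2.resize(p[200:384,170:350,::-1],None,fx=3.2,fy=3.2))
go([.579,-.0127,.20],0,s)
```

```text
[0.4707 0.3365 0.2127] [7.076e-01 7.066e-01 1.600e-03 4.000e-04] 0.012921260991828222
[-0.8726, 0.2718, 0.031] [0.0005, -0.0003, -0.0002]
```

View pics/w6.png

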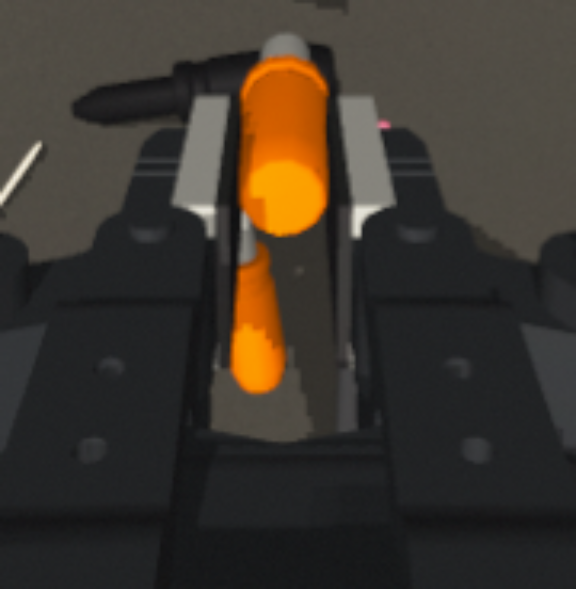

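The pin is held upright, head top at (285,200) in the crop, apparently towards the camera-side edge of the pads. Next I measure its axis in the tool frame.

```bash
cat >> h.py <<'E'
def pin_tool(p,d,box=(200,275,235,290)):
    r0,r1,c0,c1=box; b,l=blobs(p[r0:r1,c0:c1],(5,130,60),(20,255,255),60)
    i=np.bincount(l[l>0]).argmax(); v,u=np.where(l==i); v=v+r0;u=u+c0
    c=camera_info("wrist");H=np.array(c["hand_eye"])
    x=cv2.undistortPoints(np.c_[u,v].astype(float)[:,None],np.array(c["mtx"]),np.array(c["dist_coeffs"]))[:,0]
    return (H[:3,:3]@(np.c_[x,np.ones(len(x))]*d[v,u][:,None]).T).T+H[:3,3]
E
python3 - <<'E'
from h import *
f=np.load("w6.npz"); Q=pin_tool(f["p"],f["d"])
Q=Q[np.abs(Q[:,1])<.012]
z0=np.percentile(Q[:,2],3)
print(z0,Q[:,2].max())
for a,b in [(z0-.002,z0+.0025),(z0+.004,z0+.01),(z0+.01,z0+.02),(z0+.02,z0+.03),(z0+.03,z0+.042)]:
    t=Q[(Q[:,2]>a)&(Q[:,2]<b)]; 
    if len(t): print(len(t),np.round(t.mean(0),4),np.round(t.min(0),4),np.round(t.max(0),4))
E
```

```text
-0.007682441947087884 0.21349120939993138
545 [-0.0007  0.0002 -0.0067] [-0.0074 -0.0061 -0.0082] [ 0.0055  0.0065 -0.0052]
231 [ 0.0049 -0.0002 -0.0013] [-0.0056 -0.0063 -0.0037] [0.0113 0.0066 0.0023]
205 [0.0053 0.0002 0.0073] [ 0.0027 -0.0063  0.0024] [0.0068 0.0066 0.0123]
178 [0.0052 0.0003 0.0173] [ 0.0017 -0.0066  0.0124] [0.0069 0.007  0.0222]
159 [0.0046 0.0003 0.0282] [-0.0001 -0.007   0.0224] [0.0066 0.0079 0.0331]
```

>>> send_rows --targets '[[[-0.12,0.04,-0.03],[0,0,0],1],[[-0.24,0.08,-0.03],[0,0,0],1],[[-0.36,0.12,-0.03],[0,0,0],1],[[-0.48,0.16,-0.03],[0,0,0],1],[[-0.6,0.2,-0.03],[0,0,0],1],[[-0.7,0.24,-0.03],[0,0,0],1],[[-0.8,0.271,-0.02],[0,0,0],1],[[-0.87,0.271,0.02],[0,0,0],1],[[-0.87,0.271,0.02],[0,0,0],1],[[-0.87,0.271,0.02],[0,0,0],1],[[-0.87,0.271,0.02],[0,0,0],1],[[-0.87,0.271,0.02],[0,0,0],1]]'

```text
time: 10.15
eef_pos: [0.5782, -0.0106, 0.2031]
tool_rot: [0.707, 0.707, 0.0, 0.0]
ft_force: [0.1, -0.2, -1.4]
opening: 0.0126
finger_force: 58.7
```

Run:
```python
from h import *
s=read_state(); print(np.round(s['eef_pos'],4),np.round(s['tool_rot'],4),np.round(s['joint_velocities'],3))
p,d=grab_frame("wrist"); np.savez("w7.npz",p=p,d=d); cv2.imwrite("pics/w7.png",cv2.resize(p[130:290,190:330,::-1],None,fx=3.7,fy=3.7,interpolation=cv2.INTER_CUBIC))
import pickle; pickle.dump(s,open("s7.pkl","wb"))
go([.579,-.0115,.2],0,s)
```

```text
[ 0.5782 -0.0106  0.2031] [7.070e-01 7.073e-01 3.000e-04 0.000e+00] [ 0.001 -0.007 -0.006 -0.002 -0.001  0.   ]
[-0.0022, 0.002, 0.0077] [0.0001, -0.0001, 0.0001]
```

View pics/w7.png

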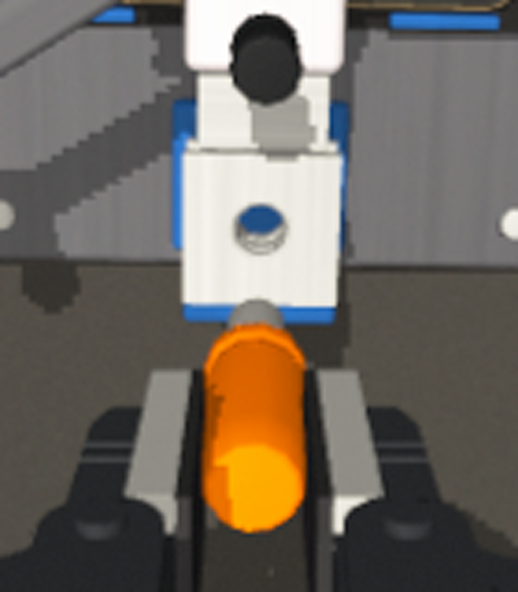

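Fork hole mouth is at crop (261,228), and I can see clear through it, so the tongue hole is aligned. The pin hangs straight below it in the image.

Run:
```python
from h import *
import pickle; s=pickle.load(open("s7.pkl","rb")); f=np.load("w7.npz")
for uv in [(261,228),(264,229)]: 
    P=onz("wrist",(uv[0]/3.7+189.6,uv[1]/3.7+129.6),.081,s); print(P,P-s["eef_pos"])
Q=pin_tool(f["p"],f["d"]); Q=Q[np.abs(Q[:,1])<.012]; z0=np.percentile(Q[:,2],3)
t=Q[Q[:,2]<z0+.0025]; print(z0,t.mean(0),t.min(0),t.max(0))
```

```text
[ 0.57981075 -0.01344993  0.081     ] [ 0.00160562 -0.0028165  -0.1220971 ]
[ 0.58050409 -0.01368882  0.081     ] [ 0.00229896 -0.00305539 -0.1220971 ]
-0.0077822042231557465 [-0.00015224  0.00018639 -0.00853264] [-0.00698149 -0.00626613 -0.13836409] [ 0.06841274  0.0064677  -0.00529251]
```

>>> send_rows --targets '[[[-0.004,0.003,0.03],[0,0,0],1],[[-0.004,0.003,0.07],[0,0,0],1],[[-0.004,0.003,0.1],[0,0,0],1],[[-0.004,0.003,0.1],[0,0,0],1],[[-0.004,0.003,0.1],[0,0,0],1],[[-0.004,0.003,0.12],[0,0,0],1],[[-0.004,0.003,0.14],[0,0,0],1],[[-0.004,0.003,0.16],[0,0,0],1],[[-0.004,0.003,0.17],[0,0,0],1],[[-0.004,0.003,0.17],[0,0,0],1]]'

```text
time: 11.2
eef_pos: [0.5788, -0.0135, 0.1335]
tool_rot: [0.708, 0.707, -0.001, -0.001]
ft_force: [-0.2, 0.3, 0.0]
opening: 0.0127
finger_force: 58.7
```

Run:
```python
from h import *
s=read_state(); print(np.round(s['eef_pos'],4),np.round(s['ft_force'],1),np.round(s['wrist_torque'],2))
go([.5798,-.0126,.113],0,s)
```

```text
[ 0.5788 -0.0135  0.1335] [-0.2  0.3  0. ] [-0.    0.03  0.05]
[0.0023, 0.0027, 0.0513] [-0.0003, -0.0001, -0.0002]
```

>>> send_rows --targets '[[[0.001,0.001,0.01],[0,0,0],1],[[0.001,0.001,0.02],[0,0,0],1],[[0.001,0.001,0.028],[0,0,0],1],[[0.001,0.001,0.028],[0,0,0],1]]'

```text
time: 11.6
eef_pos: [0.5794, -0.0131, 0.1229]
tool_rot: [0.708, 0.707, -0.0, -0.001]
ft_force: [0.2, 0.2, -0.8]
opening: 0.0127
finger_force: 58.7
```

>>> send_rows --targets '[[[0,0,0.008],[0,0,0],1],[[0,0,0.016],[0,0,0],1],[[0,0,0.022],[0,0,0],1],[[0,0,0.025],[0,0,0],1],[[0,0,0.025],[0,0,0],1]]'

```text
time: 12.1
eef_pos: [0.5797, -0.0132, 0.1139]
tool_rot: [0.708, 0.707, 0.0, 0.0]
ft_force: [-1.3, -0.0, 2.0]
opening: 0.0125
finger_force: 59.0
```

>>> send_rows --targets '[[[0,0,0.004],[0,0,0],1],[[0,0,0.006],[0,0,0],1],[[0,0,0.006],[0,0,0],1]]'

```text
time: 12.4
eef_pos: [0.58, -0.0132, 0.1138]
tool_rot: [0.708, 0.707, 0.0, 0.001]
ft_force: [-4.1, -0.2, 8.6]
opening: 0.0128
finger_force: 59.8
```

>>> send_rows --targets '[[[0,0,0],[0,0,0],0.4],[[0,0,0],[0,0,0],0.4],[[0,0,0],[0,0,0],0.4],[[0,0,-0.1],[0,0,0],0.4],[[0,0,-0.2],[0,0,0],0.4],[[0.05,-0.05,-0.32],[0,0,0],0.4],[[0.15,-0.1,-0.4],[0,0,0],0.4],[[0.2,-0.1,-0.4],[0,0,0],0.4],[[0.2,-0.1,-0.4],[0,0,0],0.4],[[0.2,-0.1,-0.4],[0,0,0],0.4],[[0.2,-0.1,-0.4],[0,0,0],0.4]]'

```text
time: 13.5
eef_pos: [0.5397, 0.0662, 0.2697]
tool_rot: [0.708, 0.706, -0.001, -0.001]
ft_force: [0.5, -0.8, 0.1]
opening: 0.0511
finger_force: 0.0
```

Run:
```python
from h import *
s=read_state(); print(np.round(s['eef_pos'],4),np.round(s['tool_rot'],4),s['opening'])
p,d=grab_frame("wrist"); cv2.imwrite("pics/w8.png",p[...,::-1])
def pts(u,v):
    return np.array([ (lambda o,r: o+r*d[b,a])(*ray("wrist",(a,b),s)) for a,b in zip(u,v)])
for nm,lo,hi,zt in [("red",(0,150,60),(5,255,255),.138),("orange",(6,130,60),(20,255,255),.121)]:
    b,l=blobs(p,lo,hi,40)
    for i in range(1,l.max()+1):
        v,u=np.where(l==i)
        if len(u)<40: continue
        P=pts(u,v); t=(P[:,2]>zt-.005)&(P[:,2]<zt+.005)
        if t.sum()>10: print(nm,len(u),t.sum(),np.round(P[t].mean(0),4),"mid",np.round((P[t].max(0)+P[t].min(0))/2,4),np.round(np.ptp(P[t],0),4),[round(u[t].mean(),1),round(v[t].mean(),1)])
```

```text
[0.5397 0.0662 0.2697] [ 7.079e-01  7.063e-01 -1.100e-03 -7.000e-04] 0.051110515416322215
red 435 216 [0.5005 0.0179 0.1366] mid [0.5001 0.0175 0.136 ] [0.0159 0.0146 0.006 ] [np.float64(216.5), np.float64(235.3)]
orange 301 93 [ 0.5806 -0.0123  0.1192] mid [ 0.5802 -0.0137  0.1192] [0.0124 0.014  0.0064] [np.float64(299.6), np.float64(256.3)]Traceback (most recent call last):
  File "<stdin>", line 11, in <module>
  File "<stdin>", line 5, in pts
  File "h.py", line 5, in ray
    c=camera_info(n); x=cv2.undistortPoints(np.array([[uv]],float),np.array(c["mtx"]),np.array(c["dist_coeffs"]))[0,0]
ValueError: time passes only in moves, steps and waits
```

>>> send_rows --targets '[[[-0.05,-0.05,0],[0,0,-0.339],0.5],[[-0.121,-0.0985,0],[0,0,-0.339],0.5],[[-0.121,-0.0985,0],[0,0,-0.339],0.5],[[-0.121,-0.0985,0],[0,0,-0.339],0.5],[[-0.121,-0.0985,0],[0,0,-0.339],0.5],[[-0.121,-0.0985,0],[0,0,-0.339],0.5],[[-0.121,-0.0985,0],[0,0,-0.339],0.5],[[-0.121,-0.0985,0.1],[0,0,-0.339],0.5],[[-0.121,-0.0985,0.2],[0,0,-0.339],0.5],[[-0.121,-0.0985,0.2],[0,0,-0.339],0.5],[[-0.121,-0.0985,0.2],[0,0,-0.339],0.5],[[-0.121,-0.0985,0.2],[0,0,-0.339],0.5]]'

```text
time: 14.75
eef_pos: [0.4998, 0.0175, 0.1893]
tool_rot: [-0.116, 0.993, 0.0, -0.002]
ft_force: [0.0, -0.1, 0.0]
opening: 0.0427
finger_force: 0.0
```

Run:
```python
from h import *
s=read_state(); print(np.round(s['eef_pos'],4),np.round(s['joint_positions'],3))
go([.5003,.0177,.19],122,s)
```

```text
[0.4998 0.0175 0.1893] [-0.078 -0.008  1.56  -0.     1.592 -1.881]
[-0.0013, 0.0002, -0.0017] [0.0002, -0.0005, -0.0519]
```

>>> send_rows --targets '[[[0,0,0],[0,0,-0.052],0.5],[[0,0,0.0],[0,0,-0.052],0.5],[[0,0,0.0],[0,0,-0.052],0.5]]'

```text
time: 15.05
eef_pos: [0.5002, 0.0176, 0.1901]
tool_rot: [-0.273, 0.962, 0.0, -0.001]
ft_force: [-0.1, 0.2, 0.5]
opening: 0.0428
finger_force: 0.0
```

Run:
```python
from h import *
s=read_state(); print(np.round(s['eef_pos'],4),np.round(s['joint_positions'],3))
p,d=grab_frame("wrist")
b,l=blobs(p,(0,150,60),(5,255,255),100); print(b)
go([.5003,.0177,.128],122,s)
i=np.bincount(l[l>0]).argmax(); v,u=np.where(l==i)
c=camera_info("wrist");H=np.array(c["hand_eye"])
x=cv2.undistortPoints(np.c_[u,v].astype(float)[:,None],np.array(c["mtx"]),np.array(c["dist_coeffs"]))[:,0]
Q=(H[:3,:3]@(np.c_[x,np.ones(len(x))]*d[v,u][:,None]).T).T+H[:3,3]
t=Q[Q[:,2]<np.percentile(Q[:,2],3)+.0025]; print(len(t),t.mean(0),t.min(0),t.max(0))
```

```text
[0.5002 0.0176 0.1901] [-0.078 -0.008  1.559 -0.     1.593 -2.203]
[([256.3, 204.8], [243, 187, 27, 36, 779])]
[-0.0006, -0.0001, 0.1553] [0.0002, -0.0003, -0.0007]
359 [ 0.00134787 -0.00053618  0.05196619] [-0.00624338 -0.00778743 -0.13836469] [0.06735262 0.00701388 0.0544688 ]
```

>>> send_rows --targets '[[[0,0,0.05],[0,0,0],0.5],[[0,0,0.1],[0,0,0],0.5],[[0,0,0.154],[0,0,0],0.5],[[0,0,0.154],[0,0,0],0.5],[[0,0,0.154],[0,0,0],0.7],[[0,0,0.154],[0,0,0],1],[[0,0,0.154],[0,0,0],1],[[0,0,0.154],[0,0,0],1],[[0,0,0.154],[0,0,0],1]]'

```text
time: 16.0
eef_pos: [0.5011, 0.0179, 0.1309]
tool_rot: [-0.273, 0.962, -0.001, 0.001]
ft_force: [-0.8, -2.1, 3.1]
opening: 0.015
finger_force: 58.8
```

Run:
```python
from h import *
s=read_state(); print(np.round(s['eef_pos'],4))
C=np.array([.581,.068]); P0=np.array(s['eef_pos'][:2]); r=P0-C; print(np.hypot(*r),np.arctan2(r[1],r[0])+np.pi)
for a in np.arange(.14,1.13,.14):
    k=np.array([[np.cos(a),np.sin(a)],[-np.sin(a),np.cos(a)]]); t=C+k@r
    print(round(a,2)); go([*t,s['eef_pos'][2]],122-np.degrees(a),s)
```

```text
[0.5011 0.0179 0.1309]
0.09429541794020979 0.5600622211958002
0.14
[-0.0021, 0.0329, -0.0001] [-0.0004, 0.0002, 0.0216]
0.28
[-0.0088, 0.0652, -0.0001] [-0.0003, 0.0002, 0.0438]
0.42
[-0.0199, 0.0962, -0.0002] [-0.0003, 0.0003, 0.0661]
0.56
[-0.0352, 0.1254, -0.0002] [-0.0003, 0.0003, 0.0884]
0.7
[-0.0545, 0.1522, -0.0003] [-0.0003, 0.0003, 0.1107]
0.84
[-0.0773, 0.176, -0.0003] [-0.0003, 0.0003, 0.133]
0.98
[-0.1032, 0.1964, -0.0003] [-0.0002, 0.0004, 0.1553]
1.12
[-0.1317, 0.213, -0.0003] [-0.0002, 0.0004, 0.1775]
```

>>> send_rows --targets '[[[-0.002,0.033,0],[0,0,0.022],1],[[-0.002,0.033,0],[0,0,0.022],1],[[-0.009,0.065,0],[0,0,0.044],1],[[-0.009,0.065,0],[0,0,0.044],1],[[-0.02,0.096,0],[0,0,0.066],1],[[-0.02,0.096,0],[0,0,0.066],1],[[-0.035,0.125,0],[0,0,0.0885],1],[[-0.035,0.125,0],[0,0,0.0885],1],[[-0.035,0.125,0],[0,0,0.0885],1]]'

```text
time: 16.9
eef_pos: [0.4877, 0.0679, 0.1309]
tool_rot: [-0.002, 1.0, -0.0, 0.002]
ft_force: [2.0, -3.4, 5.5]
opening: 0.0151
finger_force: 59.4
```

```bash
cat > lv.py <<'E'
from h import *
s=read_state(); C=np.array([.581,.068]); r=np.array(s['eef_pos'][:2])-C
print(np.round(s['eef_pos'],4),np.round(s['ft_force'],1),"r",np.hypot(*r),"lever",.56-(np.arctan2(r[1],-r[0])*-1))
y=Ro.from_quat(s['tool_rot']).as_matrix()[:,1]; print("yaw",np.degrees(np.arctan2(y[1],y[0])))
a0=np.arctan2(r[1],-r[0])
for a in (.7,.84,.98,1.12):
    b=a-.56; go([C[0]-.0945*np.cos(b),C[1]+.0945*np.sin(b),s['eef_pos'][2]],122-np.degrees(a),s)
E
python3 lv.py
```

```text
[0.4877 0.0679 0.1309] [ 2.  -3.4  5.5] r 0.0933375701275123 lever 0.5591820765140564
yaw 90.26305053568929
[0.0004, 0.0332, -0.0] [-0.0, 0.0007, 0.0233]
[-0.0066, 0.0655, 0.0] [0.0, 0.0007, 0.0455]
[-0.0181, 0.0964, 0.0] [0.0001, 0.0007, 0.0678]
[-0.0338, 0.1255, 0.0001] [0.0001, 0.0006, 0.0901]
```

>>> send_rows --targets '[[[0,0.033,0],[0,0,0.0225],1],[[0,0.033,0],[0,0,0.0225],1],[[-0.007,0.065,0],[0,0,0.045],1],[[-0.007,0.065,0],[0,0,0.045],1],[[-0.018,0.096,0],[0,0,0.067],1],[[-0.018,0.096,0],[0,0,0.067],1],[[-0.034,0.125,0],[0,0,0.0895],1],[[-0.034,0.125,0],[0,0,0.0895],1],[[-0.034,0.125,0],[0,0,0.0895],1],[[-0.034,0.125,0],[0,0,0.0895],1],[[-0.034,0.125,0],[0,0,0.0895],1]]'

```text
time: 18.0
eef_pos: [0.503, 0.1164, 0.1309]
tool_rot: [0.276, 0.961, -0.0, 0.004]
ft_force: [6.5, -6.9, 3.5]
opening: 0.0151
finger_force: 59.4
```

```bash
python3 lv.py
python3 - <<'E'
from h import *
p,d=grab_frame("top"); t=cv2.cvtColor(p,cv2.COLOR_RGB2BGR); cv2.imwrite("pics/end.png",t)
for nm,lo,hi in [("red",(0,150,90),(5,255,255)),("orange",(8,130,90),(20,255,255))]: print(nm,[b for b in blobs(p,lo,hi)[0] if 150<b[0][0]<350 and 130<b[0][1]<260])
E
```

```text
[0.503  0.1164 0.1309] [ 6.5 -6.9  3.5] r 0.09174207108437259 lever 1.115315292363361
yaw 57.98552444998633
[-0.0135, -0.0953, -0.0001] [0.0, 0.0013, -0.0664]
[-0.0022, -0.0642, -0.0001] [0.0001, 0.0013, -0.0441]
[0.0046, -0.0319, -0.0001] [0.0002, 0.0013, -0.0218]
[0.0069, 0.0011, -0.0001] [0.0003, 0.0013, 0.0004]
red [([173.8, 146.9], [167, 141, 14, 12, 119])]
orange [([331.9, 144.1], [321, 133, 23, 23, 261]), ([173.2, 140.5], [168, 139, 12, 5, 21]), ([275.9, 167.0], [274, 165, 5, 5, 20]), ([214.4, 211.0], [206, 207, 18, 9, 140]), ([212.9, 252.1], [212, 251, 3, 3, 8])]
```

>>> send_rows --targets '[[[-0.003,0.006,0],[0,0,0.004],1],[[-0.003,0.006,0],[0,0,0.004],1],[[-0.003,0.006,0],[0,0,0.004],1],[[-0.003,0.006,0],[0,0,0.004],1]]'

```text
time: 18.45
eef_pos: [0.5036, 0.1171, 0.1309]
tool_rot: [0.288, 0.958, -0.002, 0.002]
ft_force: [1.4, -9.6, 7.1]
opening: 0.0147
finger_force: 59.8
```

```bash
python3 lv.py|head -2
python3 - <<'E'
from h import *
s=read_state(); f=np.array(s['ft_force']); print("tang",f@[.53,.846,0],"outw",f@[-.846,.53,0])
E
```

```text
[0.5036 0.1171 0.1309] [ 1.4 -9.6  7.1] r 0.09172067690026149 lever 1.1254891529355766
yaw 56.55794295870155
tang -7.3533994051165354 outw -6.303008163361446
```

```bash
python3 -c "
from bench import *
print(sign_off())"
```

```text
the job is handed in; nothing more can be done
None
```

I handed the job in at about 18.5 s, but the sign-off gave no verdict: the bridge is shut, the pin is home on the fork plate, and the gripper is still holding the lever at about 1.12 rad (fourth click) by my estimate; the foot's force on the phone was not measured.

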